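# Bolt the sander's dust cover and start it

## Task

Lock the dust cover of the bench sander: slide the steel locking bar, rod end first, through both eye plates on top of the machine until the bar's thick grip comes up against the first eye plate, and leave it lying there. Only then start the machine: press the push button on the switch box fully down and let it spring back up. Do not disturb the mallet, the glue bottle or the tin.

Things in the scene. Friction and masses are not known exactly. Their poses are not given: they have to be found in the camera images.
- sander: Fixed bench sander: case 200 x 340 mm (x, y), flat top 80 mm above the bench; origin at the centre of its underside, z up. Top: grey deck (y -170 to -15 mm) and flush aluminium dust cover (y -15 to 170) with a drum hood at y 75 to 160, 123 mm high. Two upright steel eye plates (50 mm in x, 8 in y, 36 tall) stand in line at x = -30. The bar goes in along +y, grip lying on the deck.
- near_eye (a point): Centre of the round through hole (20 mm diameter, axis along y) of the eye plate on the deck: 16 mm above the deck, at sander x = -30, y = -40 mm, mid-thickness of the plate (faces at y -4 and +4 mm from it). Axes as the sander's; the bar enters from -y.
- far_eye (a point): Centre of the same size of hole in the eye plate on the dust cover, 50 mm further along +y (sander x = -30, y = 10 mm, 16 mm above the deck). Axes as the sander's.
- bar: Loose steel bar on the bench, 0.35 kg: a rectangular grip 60 mm long (x), 22 wide (y), 32 tall (z), then a round rod, 12 mm diameter, 80 mm long, end tapered, along +x. Origin: centre of the grip's underside; grip x -30 to 30 mm, rod 30 to 110, axis 16 mm above the underside (level with the holes when the grip lies on the deck). Centre of mass at x = 12 mm.
- bar_shoulder (a point): Point on the rod axis where the rod leaves the grip (bar x = 30, z = 16 mm). Axes as the bar's.
- bar_tip (a point): Tapered end of the rod (bar x = 110, z = 16 mm). Axes as the bar's.
- switchbox: Fixed grey steel switch box, 90 x 90 mm and 55 mm tall, origin at the centre of its underside; one black push button in a dark steel collar (56 mm diameter, 12 mm tall) at the centre of its top.
- start_top (a point): Centre of the top face of the push button, a flat black disc of 40 mm diameter, 79 mm above the bench when up; z up, pressed straight down.
- start (a joint): Push button travel in m: 0 is up, 0.008 is fully down (about 5 N); a spring returns it.
- mallet: Loose wooden mallet lying on the bench, to be left alone: head 76 mm in diameter and 110 mm long (its x = 85 to 195 mm), handle from x = -65 to 85 mm; origin under the handle.
- glue: Loose white glue bottle, standing, 68 mm in diameter, 190 mm tall, origin at the centre of its underside; to be left alone.
- tin: Loose round tin, standing, 84 mm in diameter, 80 mm tall, origin at the centre of its underside; to be left alone.
Things that resemble listed ones, but are neither listed nor needed, are in the scene too. There is more than one size of the bar; the job needs the smallest.

How it is judged:
On the way, in this order (a step that is already met when the one before it is completed fails the run):
1. the locking bar is through both eye plates, grip up against the first (y of bar_shoulder in the frame of near_eye above -0.016 m and y of bar_tip in the frame of far_eye above 0.008 m and x of bar_shoulder in the frame of near_eye between -0.01 and 0.01 m and z of bar_shoulder in the frame of near_eye between -0.01 and 0.01 m and x of bar_tip in the frame of far_eye between -0.01 and 0.01 m and z of bar_tip in the frame of far_eye between -0.01 and 0.01 m), for 0.2 s.
2. the start button is pressed fully down (all of step 1 and value of joint start above 0.0065 m), for 0.1 s.
At the end, for the whole second after the job is handed in: The locking bar rests, let go, through both eye plates: its grip within 12 mm of the face of the near eye plate, its tip at least 8 mm beyond the middle of the far one, and the rod within 10 mm of both hole axes; the button is back up (within 1.5 mm) (all of step 1 and value of joint start below 0.0015 m and linear speed of bar below 0.02 m/s and angular speed of bar below 0.2 rad/s); the robot touches nothing.
It fails at once if the start button is pressed (beyond 4 mm) while the bar is not home (value of joint start above 0.004 m and not (y of bar_shoulder in the frame of near_eye above -0.016 m and y of bar_tip in the frame of far_eye above 0.008 m and x of bar_shoulder in the frame of near_eye between -0.01 and 0.01 m and z of bar_shoulder in the frame of near_eye between -0.01 and 0.01 m and x of bar_tip in the frame of far_eye between -0.01 and 0.01 m and z of bar_tip in the frame of far_eye between -0.01 and 0.01 m)).
It fails at once if the mallet is moved by more than 30 mm (distance of mallet from where it was at the start of the episode above 0.03 m).
It fails at once if the glue bottle is moved by more than 30 mm (distance of glue from where it was at the start of the episode above 0.03 m).
It fails at once if the tin is moved by more than 30 mm (distance of tin from where it was at the start of the episode above 0.03 m).
It also fails if it takes over 54 s, if anything falls off the work surface, if the arm or the gripper's body presses on something with over 40 N, if the wrist force passes 120 N, or if a joint passes its speed limit or range.

## Robot

A 7-joint arm with a two-finger parallel gripper is mounted at the origin on the work surface. World frame = base frame: x ahead of the robot, y to its left, z up, the work surface at z = 0. Lengths are in m, angles in rad, forces in N, time in s.
With the tool pointing down it reaches from about 0.4 to 0.9 m from the base axis. Payload 5.6 kg.
Tool frame: the origin (TCP) lies at the very end of the fingers, on their centre line; the grasp point (between the pads) lies 19 mm behind it; z points along the fingers, x is the direction in which the jaws open and shut, and the axes are right-handed (so a half turn about z gives the same grasp; the last joint's range is limited). The gripper opens to 92 mm and grips with 3 to 60 N. Pads are 20 mm wide; open, the fingers measure 128 mm over their backs; the gripper's body (75 mm by 189 mm) begins 69 mm behind the grasp point.
Start: joints at [1.281, 0.468, -0.012, 1.603, 0.006, 1.071, -0.056], TCP at [0.159, -0.63, 0.215] pointing down, gripper open.
Joint ranges: [-2.53, 2.53], [-0.31, 2.02], [-1.57, 1.55], [0.28, 2.44], [-1.29, 4.43], [0.15, 1.84], [-2.92, 2.92]. Speed limits (rad/s): [2.57, 2.57, 3.14, 3.14, 3.14, 3.14, 3.14].

## Interface

Orientations are given as a rotation vector (axis times angle).
In Python, from workcell import r gives the robot as it stands. Calls block until the motion is done:
- r.goto(position, orientation): joint-space move of the TCP to a pose.
- r.move_straight(position, vel=0.15, rot=None): straight line of the TCP; rot=None keeps the orientation; vel is the mean speed in m/s.
- r.goto_joints(angles): joint-space move.
- r.gripper_open() and r.close_gripper(effort=None): open the fingers fully, or close them until they stop; effort is the grip in N (None keeps the last).
- r.dwell(seconds).
- r.ik(position, orientation): joint angles nearest the present ones, or None.
- r.grab_frame(name): name is "side" or "top"; returns the picture (384x512x3 uint8, blue, green, red); there is no depth.
- r.camera_params(name): a dict with "fx", "fy", "cx", "cy" (pixels), "R" (3x3) and "t" (3): a world point X has camera coordinates R X + t. Camera axes: x right, y down, z forward; pixel columns grow to the right and rows downward; lengths in m; the calibration is good to about 2 mm. A picture is of the moment at which its call begins. camera_params takes no time and is no camera call.
A pose or a line that the arm cannot do raises r.MotionError and nothing moves.
- r.sign_off(): hands the job in, once; it reports no verdict.
Readings, each from a call of its own:
- r.read_t(): time.
- r.read_joints(): joint angles.
- r.read_qd(): joint speeds.
- r.read_tau(): joint torques, N m.
- r.read_position(): TCP position.
- r.read_eef_rot(): TCP orientation.
- r.read_wrist_force(): force on the tool from outside, world axes, zero at the start.
- r.read_ft_torque(): the same for the moment, N m.
- r.read_gripper_width(): finger opening in m.
Only numpy, scipy, OpenCV 4.12 (cv2) and the standard library are available. Lean on these libraries where they do the work, as an engineer would, in place of code of your own. Each camera call takes 0.05 s, during which the arm holds its last target. There are 200 camera calls.

## Working session

There is one attempt and no reset: what is moved stays moved. The work goes in short steps, each a Python script; the robot and the scene stay as the last script left them, time stands still between calls to the robot, and variables do not carry over. Pictures are saved under pics/ and viewed, about 8 in all and at most 12, crops included, and the job is handed in when it is done.

```bash
mkdir -p pics; ls; python3 - <<'E'
from workcell import r
import cv2,numpy as np
for n in("side","top"):
    f=r.grab_frame(n); np.save(f"pics/{n}0.npy",f); cv2.imwrite(f"pics/{n}0.png",cv2.resize(f,(800,600),interpolation=cv2.INTER_CUBIC))
    p=r.camera_params(n); print(n,p, -np.array(p["R"]).T@p["t"])
print(r.read_t(),r.read_eef_rot())
E
```

```text
pics
side {'fx': 486.0470213802733, 'fy': 486.0470213802733, 'cx': 250.94507106694104, 'cy': 193.34580852323464, 'R': array([[ 0.71822192, -0.6958002 ,  0.004399  ],
       [-0.38740422, -0.40512367, -0.82812607],
       [ 0.57799243,  0.5930741 , -0.56052463]]), 't': array([-0.36419471,  0.29280717,  1.44779367])} [-0.46180643 -0.99343257  1.05560735]
top {'fx': 423.48876023025986, 'fy': 423.48876023025986, 'cx': 258.564556709927, 'cy': 188.32093190644403, 'R': array([[ 7.64638132e-04, -9.99969033e-01, -7.83246689e-03],
       [-9.94525074e-01,  5.80287024e-05, -1.04498201e-01],
       [ 1.04495420e-01,  7.86948802e-03, -9.94494232e-01]]), 't': array([0.0202011 , 0.53695359, 1.4502787 ])} [0.38245088 0.00875637 1.49856271]
0.1 [-2.47724198e+00  1.93069565e+00  2.04995973e-03]
```

View pics/side0.png

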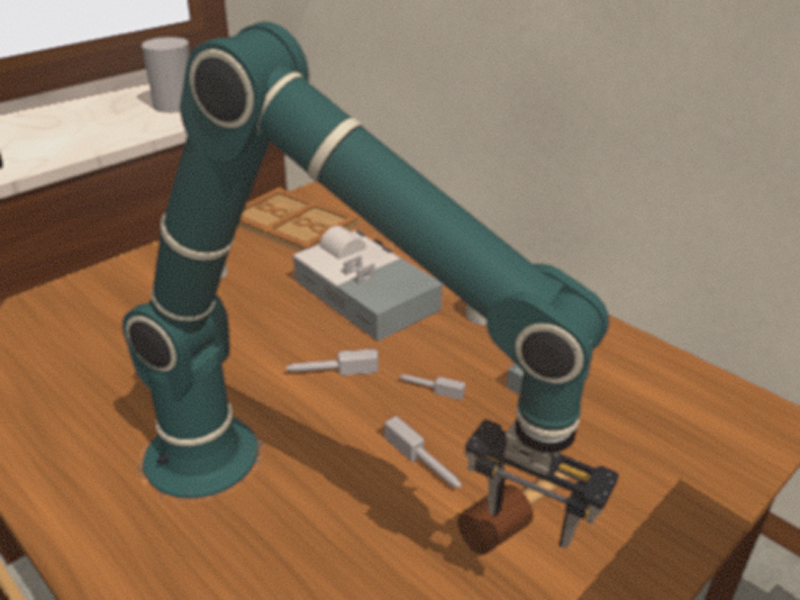

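View pics/top0.png

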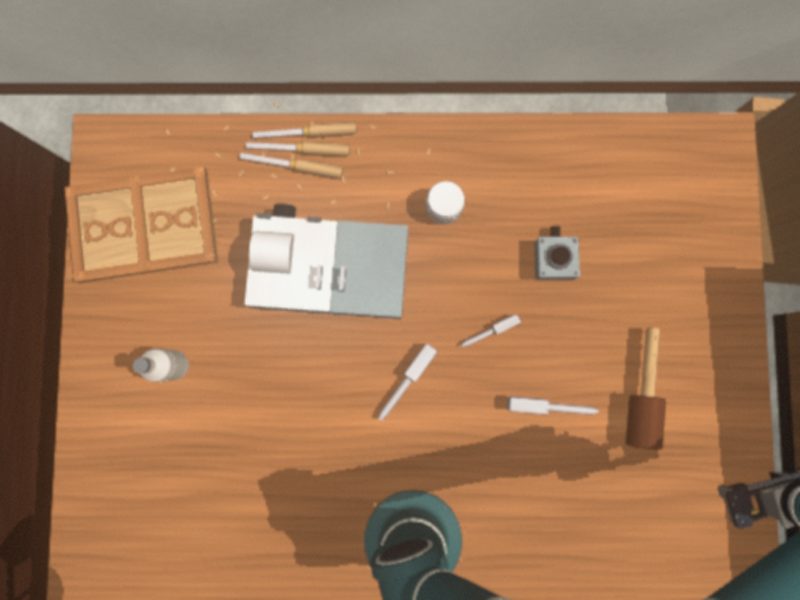

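The side view at (433,385) and the top view at (490,330) show the smallest of three bars. The other two are at top (408,382) and (553,407), and both are clearly longer. The sander is at top (327,268), the switch box at (557,257), the tin at (445,202) and the mallet at (648,390). Next I'll measure and confirm the choice with one enlarged crop.

```bash
cat > h.py <<'E'
import numpy as np,cv2
from workcell import r
def cam(n):
    p=r.camera_params(n); K=np.array([[p["fx"],0,p["cx"]],[0,p["fy"],p["cy"]],[0,0,1]]); return K,np.array(p["R"]),np.array(p["t"])
def ray(n,uv):
    K,R,t=cam(n); return -R.T@t, R.T@np.linalg.inv(K)@np.array([uv[0],uv[1],1.])
def onz(n,uv,z):
    c,d=ray(n,uv); return c+d*(z-c[2])/d[2]
def tri(a,b):
    P=[(lambda K,R,t:K@np.c_[R,t])(*cam(n)) for n in("top","side")]
    X=cv2.triangulatePoints(P[0],P[1],np.array(a,float).reshape(2,1),np.array(b,float).reshape(2,1)).ravel(); return X[:3]/X[3]
def proj(n,X):
    K,R,t=cam(n); x=K@(R@np.array(X)+t); return x[:2]/x[2]
def grey(f,lo=60,s=60):
    h=cv2.cvtColor(f,cv2.COLOR_BGR2HSV); return ((h[...,1]<s)&(h[...,2]>lo)).astype(np.uint8)
E
python3 - <<'E'
from h import *
T=np.load("pics/top0.npy");S=np.load("pics/side0.npy")
for n,f in(("top",T),("side",S)):
    m=grey(f,110,90); k,l,st,c=cv2.connectedComponentsWithStats(m)
    print(n)
    for i in range(1,k):
        if 40<st[i,4]<9000:
            pts=np.argwhere(l==i)[:,::-1].astype(np.float32); print(i,st[i],c[i].round(1),[np.round(v,1) for v in cv2.minAreaRect(pts)])
    cv2.imwrite(f"pics/m{n}.png",m*255)
def crop(f,x,y,w,h,s): return cv2.resize(f[y:y+h,x:x+w],(w*s,h*s),interpolation=cv2.INTER_CUBIC)
a=crop(T,150,130,114,75,7)[:, :800]; b=crop(S,180,135,133,125,6)
cv2.imwrite("pics/cs.png",b[:600,:800])
a1=crop(T,150,132,133,72,3); a2=crop(T,235,190,133,85,3); a3=crop(T,330,140,60,60,6)
out=np.zeros((600,800,3),np.uint8); out[:216,:399]=a1; out[220:475,:399]=a2; out[:360,420:780]=a3
cv2.imwrite("pics/ct.png",out)
E
```

```text
top
2 [   0   59  508   45 7212] [215.   67.7] [array([253.6,  80.1]), array([ 43.3, 507.1]), np.float64(89.6)]
3 [161  82  34   7 155] [177.5  84.9] [array([177.5,  84.9]), array([ 4.6, 33.1]), np.float64(85.9)]
4 [157  91  33   6 153] [173.3  93.3] [array([173. ,  93.2]), array([32.2,  4.7]), np.float64(2.9)]
5 [153  98  33   9 152] [169.3 101.8] [array([169.1, 101.7]), array([32.7,  4.6]), np.float64(9.5)]
6 [273 116  25  27 546] [284.6 129. ] [array([285., 129.]), array([26., 24.]), np.float64(90.0)]
7 [ 156  136  105   68 6128] [208.5 170.1] [array([208.6, 169.9]), array([101.8,  61.4]), np.float64(4.9)]
8 [343 151  28  28 569] [357.1 164.6] [array([356.5, 164.5]), array([27., 27.]), np.float64(90.0)]
9 [489 180  23 122 845] [496.9 221. ] [array([500. , 240.5]), array([121.,  22.]), np.float64(90.0)]
10 [295 201  38  21 220] [316.2 210.5] [array([313.8, 212.1]), array([ 7.2, 40.7]), np.float64(63.4)]
11 [242 220  38  49 421] [262.1 240.9] [array([259.3, 244.8]), array([ 9.9, 57.8]), np.float64(36.0)]
12 [ 85 223  36  21 590] [102.9 233.3] [array([102.5, 233. ]), array([20., 35.]
[... 1566 characters left out ...]
240  42  16 309] [281.2 246.4] [array([276.4, 245.1]), array([42. , 11.2]), np.float64(14.0)]
37 [ 99 258  50  27 242] [126.1 277.2] [array([125.4, 274.1]), array([19.9, 49.7]), np.float64(74.2)]
39 [331 264  40  19 229] [352.4 275.9] [array([350. , 273.8]), array([39.3, 16.6]), np.float64(4.4)]
40 [246 266  49  46 505] [268.1 286.8] [array([269.4, 291. ]), array([62.5, 15.3]), np.float64(49.0)]
53 [493 299  19  39 438] [504.4 320.5] [array([502., 318.]), array([38., 18.]), np.float64(90.0)]
76 [475 342  37  42 960] [494.7 362.9] [array([497.6, 364.4]), array([39.8, 31.9]), np.float64(24.4)]
80 [  0 356  23  28 185] [ 11.6 371.2] [array([ 10.8, 369.7]), array([34.7,  6.7]), np.float64(56.3)]
```

View pics/cs.png

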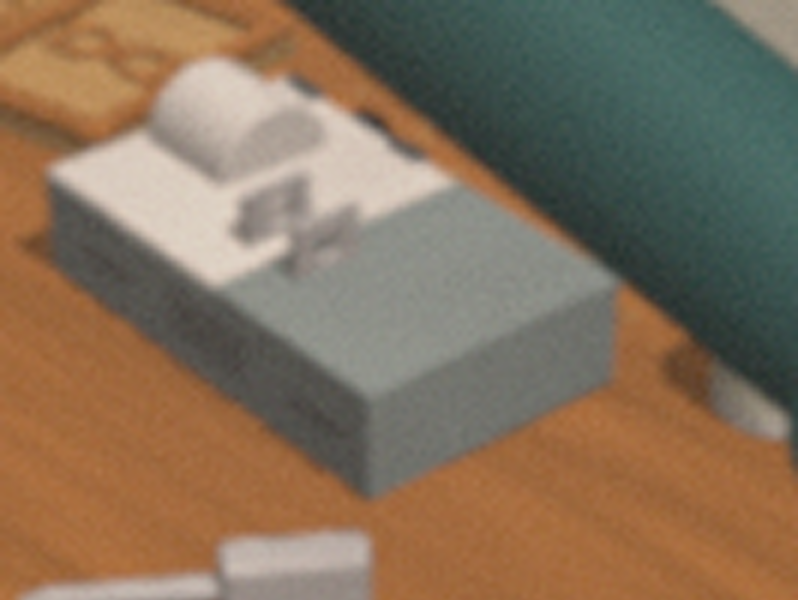

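View pics/ct.png

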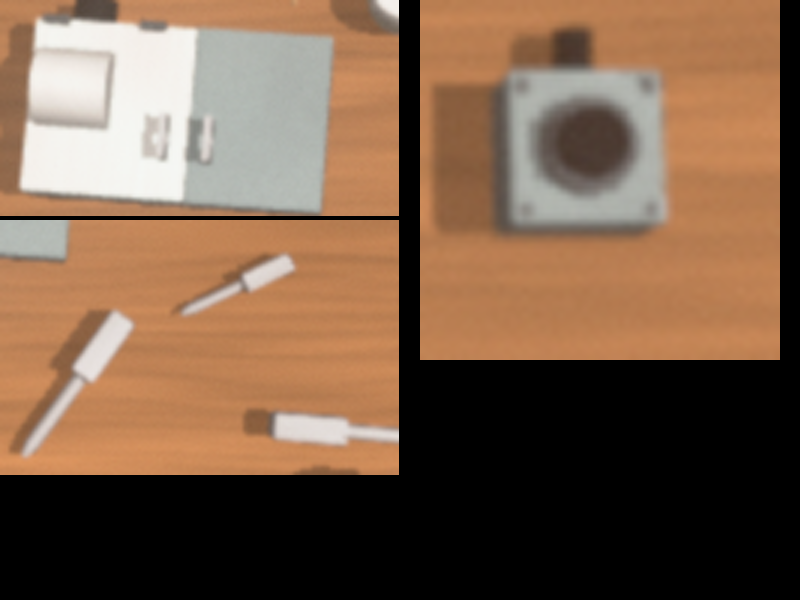

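Smallest bar confirmed in the crop: its rectangle is 40.7 px long in the top view, against 58 and 57 for the others. The sander's deck corners, both eye plates and the button can be picked out too. Next I'll triangulate them.

```bash
python3 - <<'E'
from h import *
T=np.load("pics/top0.npy");S=np.load("pics/side0.npy")
def quad(m,eps):  # corners of convex hull of mask
    c=max(cv2.findContours(m,0,2)[0],key=cv2.contourArea); return cv2.approxPolyDP(cv2.convexHull(c),eps,True)[:,0]
m=grey(T,110,90)
print("sander top", cv2.boxPoints(cv2.minAreaRect(np.argwhere(m[130:206,150:264])[:,::-1].astype(np.float32))).round(1)+[150,130])
for nm,a,b in(("near",(257.2,201),(242.2,201.2)),("right",(260.7,144.7),(282.2,182.8)),("left",(157,195.3),(188.3,163.7)),
  ("neareye top",(218.7,178),(233.5,175.5)),("fareye top",(203,178),None)):
    print(nm,tri(a,b).round(4) if b else "", onz("top",a,.08 if "eye" not in nm else .116).round(4))
def grip(f,x,y,w,h,ks,lo=110):
    s=8; g=cv2.resize(f[y:y+h,x:x+w],None,fx=s,fy=s,interpolation=cv2.INTER_CUBIC); mm=grey(g,lo,90)
    o=cv2.morphologyEx(mm,cv2.MORPH_OPEN,cv2.getStructuringElement(cv2.MORPH_ELLIPSE,(ks,ks)))
    full=cv2.minAreaRect(max(cv2.findContours(mm,0,1)[0],key=cv2.contourArea)); c=max(cv2.findContours(o,0,1)[0],key=cv2.contourArea)
    f2=lambda p:(np.array(p)+.5)/s-.5+[x,y]
    M=cv2.moments(mm,True); M2=cv2.moments(o,True)
    return f2((M2["m10"]/M2["m00"],M2["m01"]/M2["m00"])), f2(cv2.boxPoints(full)), f2(cv2.boxPoints(cv2.minAreaRect(c)))
for n,f,bx in(("top",T,(288,195,52,32)),("side",S,(252,234,50,26))):
    g,bf,bg=grip(f,*bx,44 if n=="top" else 48)
    print(n,"grip",g.round(2)); print(" full",bf.round(1).tolist(),"\n grip",bg.round(1).tolist())
    if n=="top":
        gt=g; print(" world grip",onz(n,g,.032).round(4),[onz(n,p,.032)[:2].round(4).tolist() for p in bg])
    else: print("tri grip",tri(gt,g).round(4))
# button: dark disc
for n,f,(x,y,w,h) in(("top",T,(340,150,34,30)),):
    c=f[y:y+h,x:x+w].astype(int); d=(c.max(2)<95).astype(np.uint8); k,l,st,ce=cv2.connectedComponentsWithStats(d)
    for i in range(1,k):
        if st[i,4]>20: print("btn",st[i],ce[i]+[x,y],onz(n,ce[i]+[x,y],.079).round(4))
c=T[150:180,343:371]; g=grey(c,110,90); i=np.argwhere(g)[:,::-1]; rc=cv2.minAreaRect(i.astype(np.float32)); print("box",rc,onz("top",np.array(rc[0])+[343,150],.055).round(4))
E
```

```text
sander top [[155.19999981 196.09999847]
 [160.39999962 135.        ]
 [261.90000153 143.69999981]
 [256.69999695 204.80000305]]
near [0.4884 0.0248 0.0798] [0.4887 0.0245 0.08  ]
right [0.6815 0.0131 0.0758] [0.6808 0.0128 0.08  ]
left [0.51   0.3606 0.0794] [0.5079 0.3621 0.08  ]
neareye top [0.5646 0.1533 0.0948] [0.5619 0.151  0.116 ]
fareye top  [0.5619 0.2028 0.116 ]
top grip [323.31 207.1 ]
 full [[293.3, 217.2], [330.5, 199.4], [333.8, 206.2], [296.5, 224.0]] 
 grip [[312.6, 208.0], [330.5, 199.5], [333.7, 206.3], [315.8, 214.8]]
 world grip [ 0.4712 -0.2038  0.032 ] [[0.468, -0.1666], [0.4977, -0.2291], [0.4741, -0.2399], [0.4445, -0.1775]]
side grip [287.13 247.79]
 full [[254.5, 245.4], [257.4, 234.1], [298.2, 244.6], [295.4, 255.9]] 
 grip [[275.2, 250.8], [278.0, 239.5], [298.2, 244.6], [295.4, 255.8]]
tri grip [ 0.472  -0.2059  0.0186]
btn [ 11   8  14  12 122] [357.70491803 163.12295082] [ 0.6174 -0.3156  0.079 ]
box ((13.5, 14.5), (27.0, 27.0), 90.0) [ 0.6165 -0.3168  0.055 ]
```

Heights agree with the text: deck at about 0.079, and the grip's mid-visible height is 0.019. Now I'll grasp the bar and refine the sander's yaw from its edges.

```bash
cat >> h.py <<'E'
from scipy.spatial.transform import Rotation as Ro
def rv(yaw):
    c,s=np.cos(yaw),np.sin(yaw); return Ro.from_matrix([[c,s,0],[s,-c,0],[0,0,-1]]).as_rotvec()
E
python3 - <<'E'
from h import *
T=np.load("pics/top0.npy").astype(np.float32); hs=cv2.cvtColor(T.astype(np.uint8),cv2.COLOR_BGR2HSV).astype(np.float32)
def edge(img,scan,rng,axis):  # subpixel strongest-gradient edge along each scan line -> line fit at z=.08
    P=[]
    for s in scan:
        v=img[s,rng[0]:rng[1]] if axis==0 else img[rng[0]:rng[1],s]
        g=np.abs(np.gradient(v)); p=(g*np.arange(len(g))*(g>.3*g.max())).sum()/(g*(g>.3*g.max())).sum()+rng[0]
        P.append(onz("top",(p,s) if axis==0 else (s,p),.08)[:2])
    P=np.array(P,np.float32); vx,vy,x,y=cv2.fitLine(P,cv2.DIST_HUBER,0,.01,.01).ravel(); return P.mean(0).round(4), np.degrees(np.arctan2(vy,vx)).round(2)
R_=T[...,2]; s=hs[...,1]
print("cover/deck y=-15", edge(T.mean(2),range(146,167),(209,219),0), edge(T.mean(2),range(186,194),(205,218),0))
print("deck end y=-170",edge(s,range(150,195),(253,266),0))
print("x=+100 edge",edge(s,range(220,255),(136,149),1))
b=np.radians(115.5); j=b-np.pi/2
d=np.array([np.cos(b),np.sin(b)]); p=np.array([.4712,-.2035])+.001*d
print("tip", onz("top",(294.9,220.6),.016).round(4), p+.109*d)
r.gripper_open()
r.goto([*p,.15],rv(j)); print(r.read_joints().round(2) if hasattr(r.read_joints(),'round') else r.read_joints())
r.move_straight([*p,.004],vel=.1); print(r.read_wrist_force())
r.close_gripper(effort=40); print("w",r.read_gripper_width())
r.move_straight([*p,.2],vel=.2); print("w",r.read_gripper_width(),r.read_wrist_force(),r.read_t())
f=r.grab_frame("side"); cv2.imwrite("pics/s1.png",f)
E
```

```text
cover/deck y=-15 (array([0.642 , 0.1713], dtype=float32), np.float32(-3.41)) (array([0.5275, 0.1797], dtype=float32), np.float32(-6.5))
deck end y=-170 (array([0.5871, 0.0187], dtype=float32), np.float32(-3.97))
x=+100 edge (array([0.69  , 0.0936], dtype=float32), np.float32(85.94))
tip [ 0.425  -0.1064  0.016 ] [ 0.42384378 -0.10421562]
[ 0.85  0.4  -0.61  1.96  0.3   0.87  0.52]
[-0.0564442   0.28789638  0.49890325]
w 0.02193823729071364
w 0.021678910146689417 [ 0.36577022 -0.15961302 -3.60613328] 6.0417
```

```bash
cat >> h.py <<'E'
yaw=-.068; X=np.array([np.cos(yaw),np.sin(yaw)]); Y=np.array([-X[1],X[0]])
EX,EY=.552,.189   # near eye in (X,Y) coordinates
def at(ex,ey,z): return [*(ex*X+ey*Y),z]
def pair(name,u0=None):
    out=np.zeros((600,800,3),np.uint8)
    for k,(n,(x,y,w,h)) in enumerate((("top",(185,145,100,66)),("side",(205,145,100,80)))):
        f=r.grab_frame(n); np.save(f"pics/{name}_{n}.npy",f); s=4
        c=cv2.resize(f[y:y+h,x:x+w],None,fx=s,fy=s,interpolation=cv2.INTER_CUBIC); out[k*270:k*270+h*s,:w*s]=c
        if n=="side": c2=cv2.resize(f[y+5:y+65,x:x+60],None,fx=6,fy=6,interpolation=cv2.INTER_CUBIC); out[:360,420:780]=c2
    cv2.imwrite(f"pics/{name}.png",out)
E
python3 - <<'E'
from h import *
r.goto(at(EX,EY-.134,.2),rv(yaw)); print(np.round(r.read_joints(),2))
r.move_straight(at(EX,EY-.134,.0855),vel=.12)
print(r.read_position(),r.read_wrist_force(),r.read_gripper_width(),r.read_t()); pair("p1")
E
```

```text
[ 0.4   0.4  -0.61  1.82  0.27  1.   -0.39]
[0.55518124 0.01747998 0.08623781] [-0.96396695  0.20210137 -3.1496547 ] 0.02206211219663751 8.125
```

View pics/p1.png

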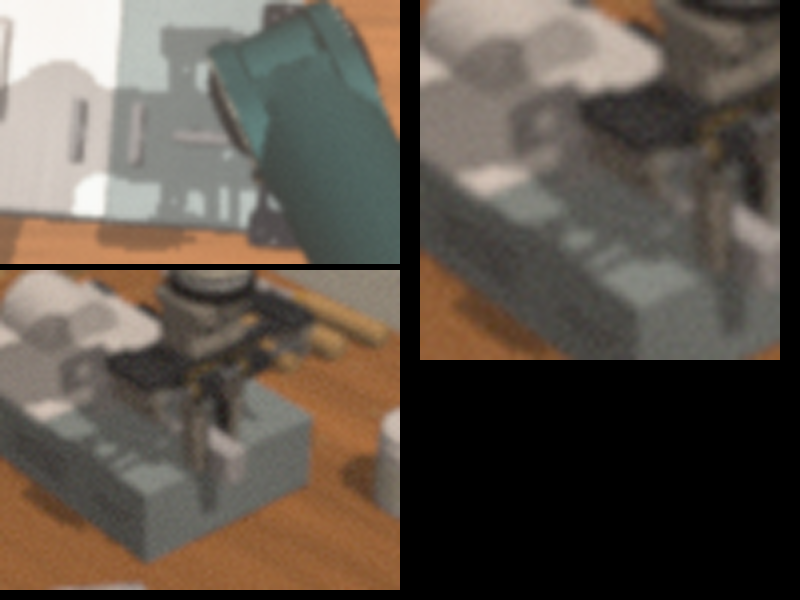

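The rod, top crop (175–230,136), lines up with the near plate (136,133) and far plate (78,130) to about 1 mm. The TCP reads 0.8 mm to +x and 0.7 mm high of its target, so I'll compensate and insert in guarded steps.

```bash
python3 - <<'E'
from h import *
f0=np.array(r.read_wrist_force())
for e in list(np.arange(-.124,-.044,.01))+list(np.arange(-.044,-.026,.003)):
    r.move_straight(at(EX-.0008,EY+e,.0848),vel=.05)
    df=np.array(r.read_wrist_force())-f0; p=np.array(r.read_position())
    print(round(e,3),"X,Y err mm",((p[:2]@np.c_[X,Y]-[EX,EY+e])*1e3).round(2),round(p[2],4),"dF",df.round(1))
    if abs(df@np.r_[Y,0])>7 or np.linalg.norm(df)>12: print("stop");break
print(r.read_gripper_width(),r.read_t()); pair("p2")
E
```

```text
-0.124 X,Y err mm [-0.87  0.79] 0.0849 dF [ 0.2 -0.9  0.1]
-0.114 X,Y err mm [-0.84  0.62] 0.0848 dF [-0.3 -0.5 -0.4]
-0.104 X,Y err mm [-0.86  0.55] 0.0848 dF [-0.6 -0.4 -0.9]
-0.094 X,Y err mm [-0.86  0.58] 0.0848 dF [-0.1 -1.3 -0.6]
-0.084 X,Y err mm [-0.86  0.55] 0.0848 dF [ 0.1 -0.5 -1. ]
-0.074 X,Y err mm [-0.89  0.59] 0.0848 dF [-0.2 -1.4 -0.4]
-0.064 X,Y err mm [-0.88  0.58] 0.0848 dF [ 0.3 -1.8 -1. ]
-0.054 X,Y err mm [-0.89  0.61] 0.0848 dF [ 0.5 -0.2 -0.8]
-0.044 X,Y err mm [-0.89  0.6 ] 0.0848 dF [ 0.6 -0.3 -1.2]
-0.041 X,Y err mm [-0.79  0.14] 0.0848 dF [ 0.5 -0.  -0.7]
-0.038 X,Y err mm [-0.82  0.27] 0.0848 dF [-0.6 -0.4 -0.2]
-0.035 X,Y err mm [-0.84  0.35] 0.0848 dF [ 0.4 -0.7 -0.3]
-0.032 X,Y err mm [-0.82  0.36] 0.0849 dF [ 0.4 -0.  -0.2]
-0.029 X,Y err mm [-0.73 -0.63] 0.0847 dF [ 0.4 -2.6 -0.4]
0.021811289118687127 12.625
```

View pics/p2.png

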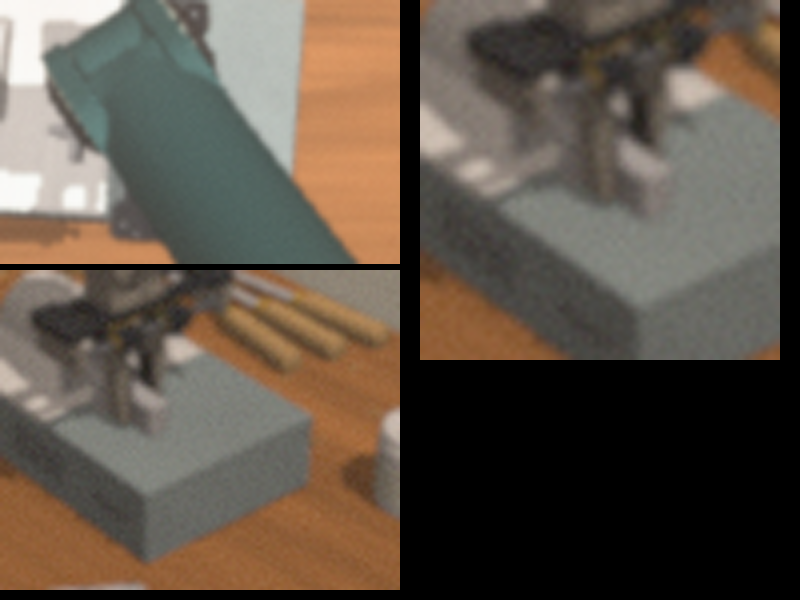

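Contact came at e ≈ -0.029 with the force rising, which is where the shoulder should meet the plate. The top crop shows the rod emerging past the far plate at about (65,130). I'll release, retreat and check.

```bash
python3 - <<'E'
from h import *
r.gripper_open(); p=np.array(r.read_position())
r.move_straight([*p[:2],.23],vel=.15)
r.goto([.6,-.19,.2],rv(-.3)); r.close_gripper(effort=20)
print(r.read_t(),r.read_wrist_force()); pair("p3")
E
```

```text
17.5 [-0.12580856  0.18955545 -0.25972938]
```

View pics/p3.png

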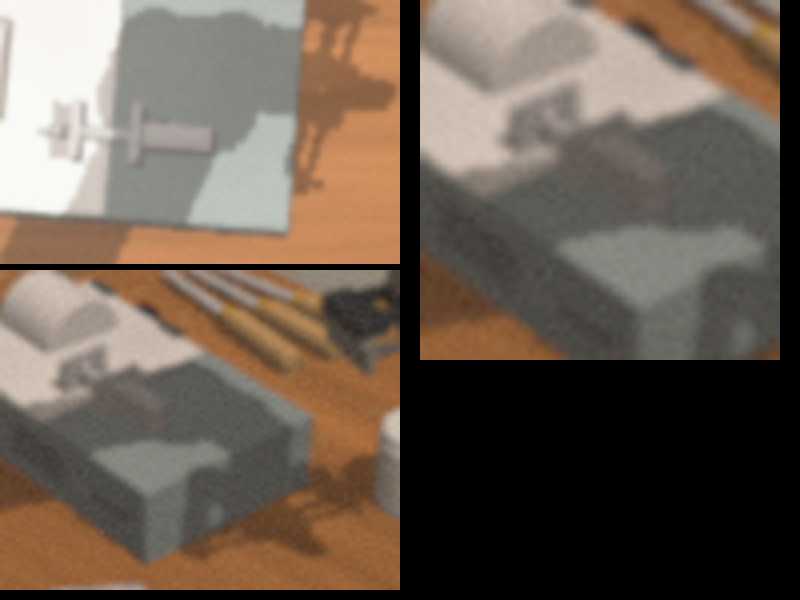

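The bar is home. In the top crop the grip (143–212,138) touches the near plate, and the tip at 40 is well beyond the far plate at 78. Now I'll press the button.

```bash
python3 - <<'E'
from h import *
b=[.617,-.316]
r.goto([*b,.15],rv(-.45)); r.move_straight([*b,.084],vel=.1); f0=np.array(r.read_wrist_force())
for z in (.080,.077,.074,.072,.0710,.0704,.0698,.0692):
    r.move_straight([*b,z],vel=.04); df=np.array(r.read_wrist_force())-f0; print(z,np.round(r.read_position(),4),df.round(1))
    if df[2]>12: break
r.dwell(.3); print(np.round(r.read_position(),4),np.array(r.read_wrist_force())-f0)
r.move_straight([*b,.20],vel=.1); r.goto([.45,-.42,.25],rv(-.7)); r.dwell(.3)
print(r.read_t(),r.read_wrist_force())
T=r.grab_frame("top"); S=r.grab_frame("side")
out=np.zeros((600,800,3),np.uint8)
cr=lambda f,x,y,w,h,s:cv2.resize(f[y:y+h,x:x+w],None,fx=s,fy=s,interpolation=cv2.INTER_CUBIC)
out[:264,:400]=cr(T,185,145,100,66,4); out[:264,402:800]=cr(S,205,145,100,66,4)[:,:398]; out[270:600,:440]=cv2.resize(T,(440,330)); out[270:590,450:770]=cr(S,310,190,80,80,4)
cv2.imwrite("pics/p4.png",out)
E
```

```text
0.08 [ 0.617  -0.3161  0.0802] [ 0.5  1.5 -0.3]
0.077 [ 0.6175 -0.3163  0.0775] [1.3 0.5 1.4]
0.074 [ 0.6175 -0.3162  0.0743] [ 1.5 -0.6  2.1]
0.072 [ 0.6175 -0.3162  0.0723] [0.9 0.4 4.8]
0.071 [ 0.6175 -0.3162  0.0715] [ 1.8 -0.5  5.1]
0.0704 [ 0.6175 -0.3162  0.0715] [ 0.5 -1.3  8.2]
0.0698 [ 0.6175 -0.3162  0.0714] [-0.7 -0.  10.4]
0.0692 [ 0.6176 -0.3162  0.0713] [-1.9  0.8 13.6]
[ 0.6176 -0.3163  0.0713] [-1.28315027  1.64325957 13.30486776]
23.9 [ 0.37555912  0.0195584  -0.70626388]
```

View pics/p4.png

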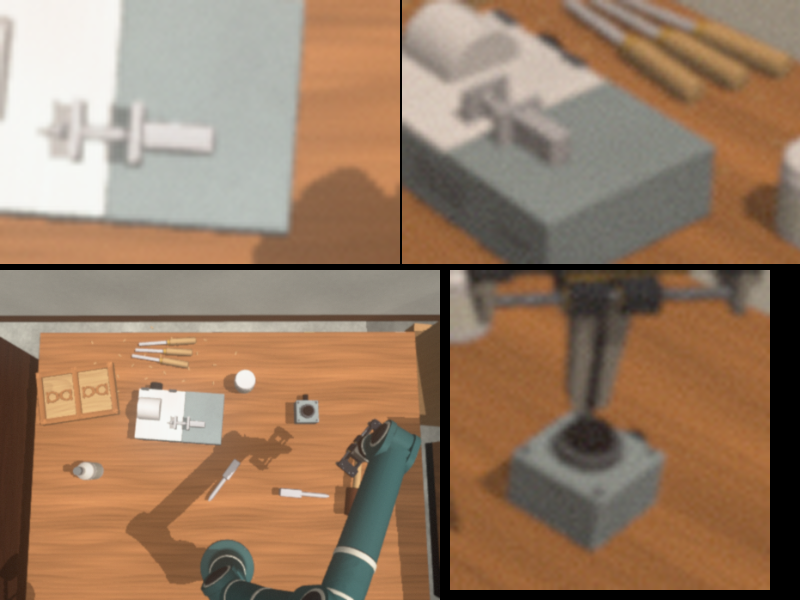

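The bar is still home, with its tip showing past the far plate. The button hit its hard stop at z 0.0713 with force climbing to 13 N, and it is back up. The tin and glue haven't moved, and the robot is clear of everything.

```bash
python3 -c "
from workcell import r
r.sign_off(); print(r.read_t())"
```

```text
the job is handed in; nothing more can be done
the job is handed in; nothing more can be done
```

I locked the dust cover with the smallest of the three bars, then pressed the start button, and handed the job in at about 24 s of the 54 s allowed. The sign-off gives no verdict, so the checks below are my own.

- **Bar:** It slid through both eye plates with no jamming, and I stopped when the shoulder met the near plate. After release, the pictures show the grip against the near plate and the tip roughly 30 mm beyond the far one.
- **Button:** It reached its hard stop at tool height 0.0713 m (about 7.7 mm of travel), with the force rising from about 5 N to 13 N. It looks back up in the last side picture.
- **Other items:** The tin and glue bottle look unmoved in the last top picture. The arm hid most of the mallet in that view, so I did not confirm its position. The gripper only passed over it, with its tip at about 0.2 m or more, and I saw no contact force.
- **Disagreements:** A rough two-view height for the near eye plate's top came out at 95 mm instead of 116 mm, probably because I picked the wrong pixel. The yaw estimates for the sander ranged from -3.3° to -4.2°, apart from one short edge that read -6.5°. I used -3.9°, and the bar slid in without force at that angle.

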